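Swing out the key machine's tray arm and load the blanks

TASK

Get the key-cutting machine ready for a batch: its tray arm is folded in over the base, so swing it all the way out until it snaps home in its end detent, and then stand the cup of key blanks upright in the middle of the arm's round plate, setting it down rather than dropping it. Leave the arm clicked out and the padlock, the lidded tin and the screwdriver where they are.

Things in the scene. Friction and masses are not known exactly. Their poses are not given: they have to be found in the camera images.
- machine: Key-cutting machine, fixed. Origin on the counter, z up. In its axes, mm: flat grey base slab x -150..150, y -85..290, z 0..35; white and grey head, 260 high, on it at y above 115, x within 135; two small vices, 85 high, at y 97..133; a detent block 26 x 34 x 30 on the slab at x 112..138, y -47..-13, beside the arm's hub.
- tray_arm (a joint): Upright hinge of the tray arm, rad. 0 = folded over the slab, arm along the machine's -x; grows counter-clockwise seen from above; 1.57 = end stop, arm along the machine's -y. Light friction: it stays where left. From 1.22 a spring plunger resists (about 5 N, pushing 90 mm from the hinge); past 1.41 it snaps to 1.57 and is held. Short of that it is not seated.
- hinge (a point): Point on the hinge axis, fixed on the machine, 60 mm above the counter (at x 70, y -30 mm in the machine's axes). The arm's round aluminium hub there has radius 27 mm and spans heights 38..68 mm (76 mm with its pin).
- bar (a point): Point in the middle of the arm's bar, 90 mm from the hinge axis, moves with the arm. The straight aluminium bar is 18 mm wide and 18 mm high, spans heights 42..60 mm over the counter, and is free from 27 to 125 mm from the hinge axis.
- plate (a point): Centre of the top face of the flat round aluminium plate at the arm's end, 170 mm from the hinge axis, 62 mm above the counter; moves with the arm. Plate radius 45 mm, 8 mm thick, no rim.
- cup: Open round aluminium cup with three brass key blanks standing in it (they are fixed to it and reach about 17 mm above the rim, within the rim's circle). Outer diameter 52 mm, height 60 mm, about 0.22 kg. Origin at the centre of its underside, z up its axis.
- padlock: Bystander: brass padlock standing on the counter, 50 x 28 mm, 78 mm high with its shackle. Origin at the centre of its underside.
- tin: Bystander: closed aluminium tin with an overlapping flat lid, 61 mm diameter, 62 mm high. Origin at the centre of its underside.
- screwdriver: Bystander: screwdriver lying on the counter, about 150 mm long along its x. Origin under its middle.
Not all that is in view belongs to the job. Leave any blue or red look-alike of the cup alone.

How it is judged:
By the outcome, as a careful person would: the job done as asked, in the order asked, and still so for the second after the job is handed in, with the robot touching nothing.
It also fails if it takes over 59 s, if anything falls off the work surface, if the arm or the gripper's body presses on something with over 40 N, if the wrist force passes 120 N, or if a joint passes its speed limit or range.

ROBOT

A 7-joint arm with a two-finger parallel gripper is mounted at the origin on the work surface. World frame = base frame: x ahead of the robot, y to its left, z up, the work surface at z = 0. Lengths are in m, angles in rad, forces in N, time in s.
With the tool pointing down it reaches from about 0.4 to 0.85 m from the base axis. Payload 6.9 kg.
Tool frame: the origin (TCP) lies where the fingers leave the gripper's body, on its centre line; the fingertips stand 73 mm ahead of it and the grasp point (between the pads) lies 54 mm ahead of it; z points along the fingers, x is the direction in which the jaws open and shut, and the axes are right-handed (so a half turn about z gives the same grasp; the last joint's range is limited). The gripper opens to 85 mm and grips with 20 to 120 N. Pads are 22 mm wide; open, the fingers measure 114 mm over their backs; the gripper's body (76 mm by 85 mm) begins 54 mm behind the grasp point. The pads swing forward as they close: fully open they stand 13 mm farther back than shut.
Start: joints at [1.347, 0.507, -0.238, 1.5, 0.126, 1.149, -0.155], TCP at [0.202, -0.592, 0.304] pointing down, gripper open.
Joint ranges: [-3.08, 3.08], [-0.24, 2.05], [-1.43, 1.35], [0, 2.5], [-1.52, 4.66], [0.17, 1.96], [-2.89, 2.89]. Speed limits (rad/s): [2.39, 2.39, 3.14, 3.14, 3.14, 3.14, 3.14].

INTERFACE

Orientations are given as a unit quaternion [w, x, y, z].
In Python, from bench import * gives the robot as it stands.
- The arm moves only by the shell command python3 -m handwheel 'ROWS'. ROWS is JSON, one flat list of numbers, 7 for each row, row after row: the shift along the tool's x, y, z in m, then the turn, a rotation vector about the tool's x, y, z in rad, then the opening, from 0 (shut) to 1 (fully open). In form: [tx, ty, tz, wx, wy, wz, jaw, tx, ty, tz, wx, wy, wz, jaw, ...]. A call has 1 to 12 rows; each row is the pose to reach, as a shift and turn from the pose commanded when the call began, along the tool's axes at that moment; what a row does not reach only later rows make up. A row lasts 1/12 s, in which the tool goes at most 41.7 mm and 7.16 degrees, less where a joint would pass 70% of its speed; a pose out of reach is approached as far as the arm can. A call with a gripper value outside its range is refused whole. The fingers move at their own pace and stop on an object; the grip force is fixed at half the most. Time passes only in rows, so rows that repeat a pose let the fingers close. It gives the time, the measured TCP pose, the force and the opening at its end, in the units of the state.
- sense(): the state, without advancing time (a new reading comes with each control period).
- grab_frame(name): name is "side" or "top"; returns the picture (480x640x3 uint8, blue, green, red); there is no depth.
- calibration(name): a dict with "intrinsics" (3x3 intrinsics, pixels), "R" (3x3) and "t" (3): a world point X has camera coordinates R X + t. Camera axes: x right, y down, z forward; pixel columns grow to the right and rows downward; lengths in m; the calibration is good to about 2 mm. A picture is of the moment at which its call begins. calibration takes no time and is no camera call.
- sign_off(): hands the job in, once; it reports no verdict.
The state is a dict: "clock": time; "qpos": joint angles; "joint_velocities": joint speeds; "joint_torque": joint torques, N m; "eef_pos": TCP position; "ee_rot": TCP orientation; "wrist_force": force on the tool from outside, world axes, zero at the start; "moment": the same for the moment, N m; "width": opening from 0.0 (shut) to 1.0 (fully open).
Only numpy, scipy, OpenCV 4.12 (cv2) and the standard library are available. Lean on these libraries where they do the work, as an engineer would, in place of code of your own. Each camera call takes 0.05 s, during which the arm holds its last target. There are 200 camera calls.

## Working session

There is one attempt and no reset: what is moved stays moved. The work goes in short steps, Python scripts to look and compute and a shell command to move; the robot and the scene stay as the last step left them, time stands still between calls to the robot, and variables do not carry over. Pictures are saved under pics/ and viewed, about 8 in all and at most 12, crops included, and the job is handed in when it is done.

```bash
mkdir -p pics; ls
python3 - <<'E'
from bench import *
import cv2
s=sense(); print({k:(v if not hasattr(v,'round') else v) for k,v in s.items()})
for n in("side","top"):
    cv2.imwrite(f"pics/{n}0.png",grab_frame(n)); c=calibration(n); print(n,c)
E
```

```text
pics
{'clock': 0.0, 'qpos': array([ 1.34751998,  0.50834067, -0.23749193,  1.50108117,  0.12572126,
        1.14889449, -0.15474166]), 'joint_velocities': array([-0.00064356,  0.00025878,  0.00170591,  0.00155826,  0.0008657 ,
        0.00011609,  0.00121259]), 'joint_torque': array([ 1.58124887e-03, -6.20587707e+01, -2.18614005e+00, -2.49651128e+01,
        1.26864426e-02,  1.20776799e-02, -2.38157526e-05]), 'eef_pos': array([ 0.20159851, -0.59122638,  0.30304449]), 'ee_rot': array([-4.78918479e-04,  8.13305366e-01, -5.81836428e-01, -7.22930333e-04]), 'wrist_force': array([-0.38502939, -0.10136545, -0.04030524]), 'moment': array([0.02348063, 0.01150591, 0.04169918]), 'width': 1.0007834578700996}
side {'intrinsics': array([[603.63884794,   0.        , 314.00813893],
       [  0.        , 603.63884794, 245.94482681],
       [  0.        ,   0.        ,   1.        ]]), 'R': array([[-0.97910902, -0.20202971, -0.02301146],
       [-0.10849517,  0.61478608, -0.7811958 ],
       [ 0.17197188, -0.76237922, -0.62386184]]), 't': array([0.49807005, 0.1429903 , 1.23620003])}
top {'intrinsics': array([[561.76465471,   0.        , 318.41201036],
       [  0.        , 561.76465471, 241.74865525],
       [  0.        ,   0.        ,   1.        ]]), 'R': array([[-0.02398912, -0.99969124,  0.00647674],
       [-0.98284624,  0.02239889, -0.18306163],
       [ 0.18286004, -0.01075713, -0.9830801 ]]), 't': array([-0.01308532,  0.5033266 ,  1.06698674])}
```

View pics/side0.png

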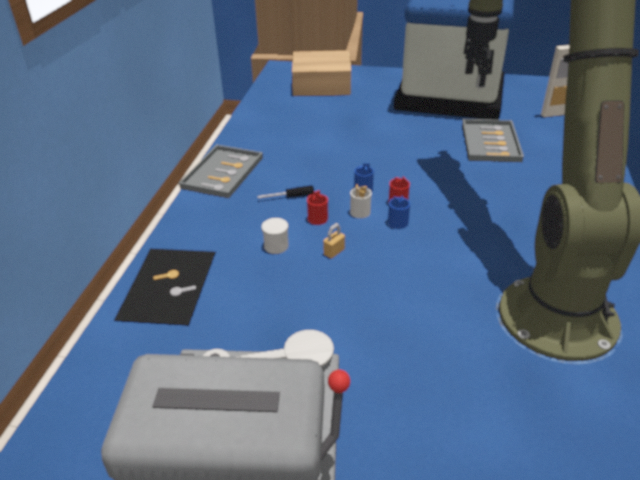

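View pics/top0.png

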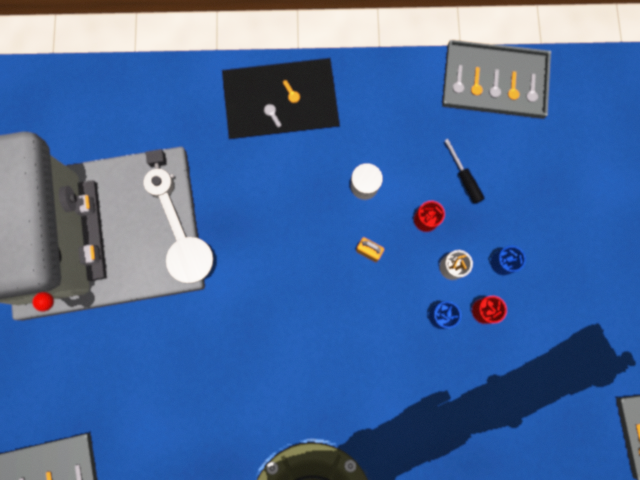

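Top view: the cup is the silver one with brass keys at (457,264), and side (361,203). It could be confused with the red ones at (430,215) and (491,309), the blue ones at (510,260) and (445,314), and the plain lidded tin at (367,181). The arm has its hub at (158,181) and its plate at (189,260) in top. In side the plate is at (309,349) and the hub at about (215,355).

```bash
cat > h.py <<'E'
from bench import *
import cv2, numpy as np
C={n:calibration(n) for n in("side","top")}
def ray(n,px):
    c=C[n]; R=np.array(c["R"]);t=np.array(c["t"]);d=R.T@np.linalg.inv(c["intrinsics"])@np.array([px[0],px[1],1.]);return -R.T@t,d/np.linalg.norm(d)
def onz(n,px,z):
    o,d=ray(n,px);return o+d*(z-o[2])/d[2]
def tri(ps,pt):
    o1,d1=ray("side",ps);o2,d2=ray("top",pt)
    a=np.linalg.lstsq(np.c_[d1,-d2],o2-o1,rcond=None)[0];p,q=o1+a[0]*d1,o2+a[1]*d2
    return (p+q)/2,np.linalg.norm(p-q)
def proj(n,X):
    c=C[n];v=c["intrinsics"]@(c["R"]@np.array(X)+c["t"]);return v[:2]/v[2]
def blobs(im,lo,hi,roi,amin=30):
    x0,y0,x1,y1=roi;h=cv2.cvtColor(im[y0:y1,x0:x1],cv2.COLOR_BGR2HSV);m=cv2.inRange(h,lo,hi)
    out=[]
    for c in cv2.findContours(m,cv2.RETR_EXTERNAL,cv2.CHAIN_APPROX_NONE)[0]:
        if cv2.contourArea(c)>amin: out.append((cv2.contourArea(c),c[:,0]+[x0,y0]))
    return sorted(out,key=lambda a:-a[0])
def show(b):
    for a,c in b: 
        e=cv2.fitEllipse(c); print(a,c.min(0),c.max(0),np.round(e[0],1),np.round(e[1],1),round(e[2]))
E
python3 - <<'E'
from h import *
t=cv2.imread("pics/top0.png");s=cv2.imread("pics/side0.png")
W=((0,0,185),(179,60,255))
print("plate top");show(blobs(t,*W,(130,150,230,300)))
print("plate side");show(blobs(s,*W,(180,320,345,372)))
print("cup top");show(blobs(t,(0,0,110),(179,90,255),(435,242,480,285)))
print("cup side");show(blobs(s,(0,0,90),(60,140,255),(340,175,382,225)))
print("tin");show(blobs(t,*W,(340,150,400,210)));show(blobs(s,(0,0,110),(179,90,255),(250,210,300,260)))
def up(im,x0,y0,x1,y1,k): return cv2.resize(im[y0:y1,x0:x1],None,fx=k,fy=k,interpolation=cv2.INTER_CUBIC)
a=up(t,130,130,230,300,3);b=up(s,170,320,350,400,3);c=up(t,435,240,480,290,5);d=up(s,335,175,385,225,5)
o=np.zeros((600,800,3),np.uint8);o[:510,:300]=a[:, :300];o[:240,300:800]=b[:240,:500];o[250:500,300:525]=c;o[250:500,540:790]=d
cv2.imwrite("pics/c1.png",o)
E
```

```text
plate top
2687.0 [143 168] [211 283] [177.1 231.8] [ 47.7 120.3] 158
plate side
1437.5 [241 329] [333 364] [296.1 346.5] [30.1 98.1] 89
104.5 [203 349] [229 356] [217.1 352.9] [ 7.8 24.6] 90
cup top
607.5 [443 250] [472 279] [457.5 264.3] [26.8 31.3] 42
cup side
450.5 [352 185] [369 216] [360.2 200.9] [18.1 33.1] 2
tin
676.5 [352 164] [382 192] [366.7 177.9] [28.6 30.2] 106
816.5 [261 217] [288 253] [275.2 234.3] [27.5 39.1] 174
```

View pics/c1.png

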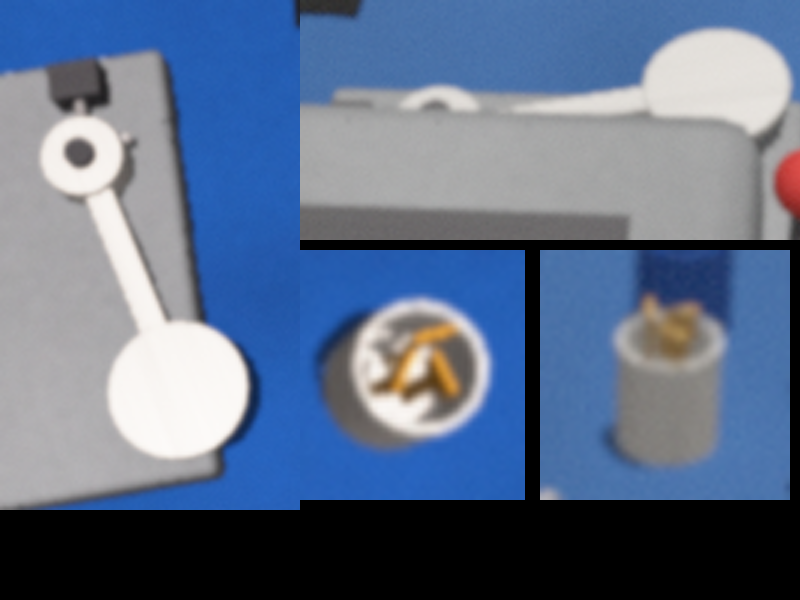

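The crop confirms it: a grey-silver cup with brass blanks, its rim centre at top (459.2,263.4) and side (360.7,193). The plate centre is at top (189.4,259.7) and side (309,347.8), and the hub at top (157.4,181.7).

Run:
```python
from h import *
np.set_printoptions(precision=4,suppress=True)
P,e=tri((309,347.8),(189.4,259.7));print("plate",P,e)
R,e=tri((360.7,193),(459.2,263.4));print("cup rim",R,e)
P2=onz("top",(189.4,259.7),.062);H=onz("top",(157.4,181.7),.068);print("plate@62",P2,"hub",H,np.hypot(*(P2-H)[:2]))
R2=onz("top",(459.2,263.4),.060);print("cup@60",R2)
# slab right-edge (machine y=-85) corners at z=.035: crop (160,52),(222,472)
A=onz("top",(130+160/3,130+52/3),.035);B=onz("top",(130+222/3,130+472/3),.035);print("slab corners",A,B,np.hypot(*(A-B)[:2]))
u=(B-A)[:2];mx=np.arctan2(*(-u)[::-1]);print("machine x dir",mx, "y=-85 corner check")
d=(P2-H)[:2];a=np.arctan2(d[1],d[0]);th=a-(mx+np.pi);th=(th+np.pi)%(2*np.pi)-np.pi;print("arm dir",a,"theta",th)
Rm=np.array([[np.cos(mx),-np.sin(mx)],[np.sin(mx),np.cos(mx)]])
print("hinge via slab corner",A[:2]+Rm@np.array([70-150,-30+85]))
print("end plate",H[:2]+Rm@np.array([0,-.170])) 
for n,pt in dict(padlock=(370,249),tin=(366.7,178),r1=(430,215),b1=(510,260),b2=(445,314),r2=(491,309)).items():print(n,onz("top",pt,.06))
from scipy.spatial.transform import Rotation as Ro
s=sense();q=s["ee_rot"];print(Ro.from_quat([q[1],q[2],q[3],q[0]]).as_matrix(),s["eef_pos"])
```

```text
plate [0.4704 0.2273 0.0574] 0.0011793373726007507
cup rim [ 0.451  -0.2992  0.0545] 0.0019954159773608758
plate@62 [0.4703 0.2263 0.062 ] hub [0.627 0.291 0.068] 0.1695136544276466
cup@60 [ 0.4513 -0.2977  0.06  ]
slab corners [0.7096 0.249  0.035 ] [0.4188 0.2026 0.035 ] 0.2944396024043735
machine x dir 0.15834447749162642 y=-85 corner check
arm dir -2.7500476201519835 theta 0.23320055594618339
hinge via slab corner [-86.9622  41.9463]
end plate [0.6538 0.1232]
padlock [ 0.4837 -0.1252  0.06  ]
tin [ 0.6279 -0.1244  0.06  ]
r1 [ 0.5491 -0.2466  0.06  ]
b1 [ 0.4557 -0.3974  0.06  ]
b2 [ 0.3542 -0.2637  0.06  ]
r2 [ 0.3616 -0.3526  0.06  ]
[[ 0.323  -0.9464 -0.0006]
 [-0.9464 -0.323   0.0015]
 [-0.0016  0.0001 -1.    ]] [ 0.2016 -0.5912  0.3031]
```

The checks hold. The hub-to-plate distance is 169.5 mm (170 given), the slab edge 294 mm (300 given), and the triangulated heights of 57 and 54 mm are within the error of the given values. The arm stands at about 0.23 rad. I'll work out the tool-axis shifts for pushing with closed fingers.

```bash
cat >> h.py <<'E'
from scipy.spatial.transform import Rotation as Ro
np.set_printoptions(precision=3,suppress=True)
H=np.array([.627,.291]);MX=.1583
def rot():
    q=sense()["ee_rot"];return Ro.from_quat([q[1],q[2],q[3],q[0]]).as_matrix()
def push(th,r,e):
    a=MX+np.pi+th;u=np.array([np.cos(a),np.sin(a)]);n=np.array([-u[1],u[0]]);return H+r*u-(.009+e)*n
def shift(p,a): return rot().T@(np.array(a)-np.array(p))
E
python3 - <<'E'
from h import *
p=sense()["eef_pos"];via=[.5,-.3,.303]
S=[*push(.233,.1,.030),.25]
print(shift(p,via),shift(via,S),S)
E
```

```text
[-0.179 -0.376  0.   ] [-0.551 -0.209  0.054] [np.float64(0.5196843681122956), np.float64(0.28891309977652996), 0.25]
```

```bash
python3 -m handwheel '[-0.179,-0.376,0,0,0,0,0,-0.179,-0.376,0,0,0,0,0,-0.179,-0.376,0,0,0,0,0,-0.179,-0.376,0,0,0,0,0,-0.179,-0.376,0,0,0,0,0,-0.179,-0.376,0,0,0,0,0,-0.179,-0.376,0,0,0,0,0,-0.179,-0.376,0,0,0,0,0,-0.179,-0.376,0,0,0,0,0,-0.179,-0.376,0,0,0,0,0,-0.179,-0.376,0,0,0,0,0,-0.179,-0.376,0,0,0,0,0]'
python3 -m handwheel '[-0.551,-0.209,0.05,0,0,0,0,-0.551,-0.209,0.05,0,0,0,0,-0.551,-0.209,0.05,0,0,0,0,-0.551,-0.209,0.05,0,0,0,0,-0.551,-0.209,0.05,0,0,0,0,-0.551,-0.209,0.05,0,0,0,0,-0.551,-0.209,0.05,0,0,0,0,-0.551,-0.209,0.05,0,0,0,0,-0.551,-0.209,0.05,0,0,0,0,-0.551,-0.209,0.05,0,0,0,0,-0.551,-0.209,0.05,0,0,0,0,-0.551,-0.209,0.05,0,0,0,0]'
```

```text
clock: 1.1
eef_pos: [0.5018, -0.2976, 0.3035]
ee_rot: [-0.001, 0.815, -0.579, -0.0]
wrist_force: [0.4, -1.2, 0.1]
width: -0.002
clock: 2.1
eef_pos: [0.5168, 0.1972, 0.2613]
ee_rot: [0.001, 0.812, -0.583, 0.0]
wrist_force: [1.0, -0.3, 0.1]
width: -0.001
```

Run:
```python
from h import *
s=sense();p=s["eef_pos"];print(s["clock"],p,rot(),s["width"])
print(shift(p,[*push(.233,.1,.03),.25]))
```

```text
2.1 [0.517 0.197 0.261] [[ 0.32  -0.947 -0.   ]
 [-0.947 -0.32  -0.001]
 [ 0.001  0.    -1.   ]] -0.0010544126808137628
[-0.086 -0.032  0.011]
```

```bash
python3 -m handwheel '[-0.086,-0.032,0.01,0,0,0,0,-0.086,-0.032,0.01,0,0,0,0,-0.086,-0.032,0.01,0,0,0,0,-0.086,-0.032,0.04,0,0,0,0,-0.086,-0.032,0.08,0,0,0,0,-0.086,-0.032,0.095,0,0,0,0,-0.086,-0.032,0.095,0,0,0,0,-0.086,-0.032,0.095,0,0,0,0]'
python3 - <<'E'
from h import *
p=sense()["eef_pos"];print(p,shift(p,[*push(.233,.1,.03),.119]))
f=grab_frame("top");g=grab_frame("side")
o=np.hstack([cv2.resize(f[120:320,90:290],None,fx=2,fy=2),cv2.resize(g[220:420,150:350],None,fx=2,fy=2)]);cv2.imwrite("pics/c2.png",o)
E
```

```text
clock: 2.77
eef_pos: [0.5195, 0.2874, 0.1661]
ee_rot: [0.001, 0.813, -0.582, -0.0]
wrist_force: [-0.3, 0.8, 0.1]
width: -0.004
[0.519 0.287 0.166] [-0.001 -0.001  0.047]
```

View pics/c2.png

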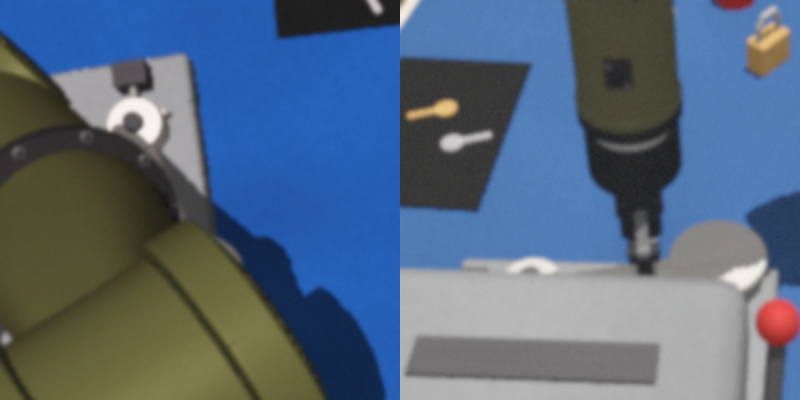

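The view shows the closed fingers over the slab on the head side of the bar, between the hub at crop (135,120) and the plate. The arm's links hide the rest from above. I'll lower and work out the arc.

```bash
python3 -m handwheel '[0,0,0.024,0,0,0,0,0,0,0.047,0,0,0,0,0,0,0.047,0,0,0,0,0,0,0.047,0,0,0,0]'
python3 - <<'E'
from h import *
s=sense();p=s["eef_pos"];print(p,s["wrist_force"])
X=-np.arctan2(rot()[1,0],rot()[0,0])
for th in np.linspace(.233,1.53,13):
    n=MX+np.pi+th+np.pi/2;f=n+X;e=.0145*abs(np.cos(f))+.011*abs(np.sin(f))
    print(round(th,2),round(e,4),shift(p,[*push(th,.1,e),.119]))
E
```

```text
clock: 3.2
eef_pos: [0.5195, 0.2887, 0.1205]
ee_rot: [0.0, 0.813, -0.582, 0.0]
wrist_force: [0.5, -0.6, 0.5]
width: -0.001
[0.519 0.289 0.12 ] [ 0.488 -0.631  0.538]
0.23 0.0152 [ 0.015 -0.001  0.001]
0.34 0.0162 [0.025 0.    0.001]
0.45 0.017 [0.035 0.001 0.001]
0.56 0.0176 [0.046 0.    0.001]
0.67 0.018 [ 0.056 -0.002  0.001]
0.77 0.0182 [ 0.067 -0.005  0.001]
0.88 0.0182 [ 0.077 -0.009  0.001]
0.99 0.0179 [ 0.087 -0.015  0.001]
1.1 0.0175 [ 0.097 -0.021  0.002]
1.21 0.0169 [ 0.105 -0.029  0.002]
1.31 0.016 [ 0.113 -0.038  0.002]
1.42 0.015 [ 0.12  -0.048  0.002]
1.53 0.0138 [ 0.126 -0.059  0.002]
```

```bash
python3 -m handwheel '[0.008,0,0.001,0,0,0,0,0.015,-0.001,0.001,0,0,0,0,0.025,0,0.001,0,0,0,0,0.035,0.001,0.001,0,0,0,0,0.046,0,0.001,0,0,0,0,0.056,-0.002,0.001,0,0,0,0,0.067,-0.005,0.001,0,0,0,0,0.077,-0.009,0.001,0,0,0,0,0.087,-0.015,0.001,0,0,0,0,0.097,-0.021,0.001,0,0,0,0,0.097,-0.021,0.001,0,0,0,0]'
python3 - <<'E'
from h import *
s=sense();p=s["eef_pos"];print(p,s["wrist_force"])
X=-np.arctan2(rot()[1,0],rot()[0,0])
for th in (1.1,1.21,1.31,1.42,1.48,1.53):
    n=MX+np.pi+th+np.pi/2;f=n+X;e=.0145*abs(np.cos(f))+.011*abs(np.sin(f))
    print(round(th,2),round(e,4),shift(p,[*push(th,.1,e),.119]))
f=grab_frame("top");g=grab_frame("side")
o=np.hstack([cv2.resize(f[120:320,120:320],None,fx=2,fy=2),cv2.resize(g[220:420,150:350],None,fx=2,fy=2)]);cv2.imwrite("pics/c3.png",o)
E
```

```text
clock: 4.12
eef_pos: [0.5728, 0.2009, 0.1183]
ee_rot: [0.0, 0.812, -0.583, 0.001]
wrist_force: [0.5, -1.0, 0.1]
width: -0.002
[0.573 0.201 0.118] [ 0.548 -0.964  0.06 ]
1.1 0.0175 [-0.004  0.001 -0.001]
1.21 0.0168 [ 0.005 -0.007 -0.001]
1.31 0.016 [ 0.012 -0.016 -0.001]
1.42 0.015 [ 0.019 -0.026 -0.001]
1.48 0.0143 [ 0.023 -0.032 -0.001]
1.53 0.0138 [ 0.025 -0.037 -0.001]
```

View pics/c3.png

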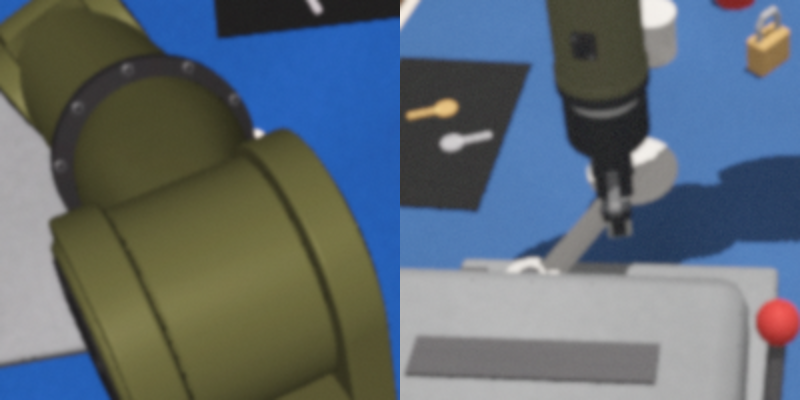

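The arm has swung most of the way. The fingers are behind the bar at crop (615,200), and the plate is at (640,170). I'll push on through the detent.

```bash
python3 -m handwheel '[0.005,-0.007,0,0,0,0,0,0.012,-0.016,0,0,0,0,0,0.016,-0.021,0,0,0,0,0,0.019,-0.026,0,0,0,0,0,0.023,-0.032,0,0,0,0,0,0.024,-0.035,0,0,0,0,0,0.024,-0.035,0,0,0,0,0,0.024,-0.035,0,0,0,0,0]'
python3 -m handwheel '[-0.01,0.03,0,0,0,0,0,-0.01,0.03,0,0,0,0,0,-0.01,0.03,-0.04,0,0,0,0,-0.01,0.03,-0.08,0,0,0,0,-0.01,0.03,-0.12,0,0,0,0,-0.01,0.03,-0.15,0,0,0,1,-0.04,0.18,-0.16,0,0,0,1,-0.04,0.18,-0.16,0,0,0,1,-0.04,0.18,-0.16,0,0,0,1,-0.04,0.18,-0.16,0,0,0,1]'
python3 - <<'E'
from h import *
s=sense();p=s["eef_pos"];print(p,s["wrist_force"])
print("to cup above",shift(p,[.451,-.298,.22]))
f=grab_frame("top");g=grab_frame("side")
o=np.hstack([cv2.resize(f[120:320,120:320],None,fx=2,fy=2),cv2.resize(g[220:420,150:350],None,fx=2,fy=2)]);cv2.imwrite("pics/c4.png",o)
E
```

```text
clock: 4.88
eef_pos: [0.6116, 0.1923, 0.1186]
ee_rot: [-0.0, 0.813, -0.582, 0.0]
wrist_force: [-0.4, -0.5, -0.3]
width: -0.003
clock: 5.72
eef_pos: [0.424, 0.1716, 0.2789]
ee_rot: [0.001, 0.814, -0.581, 0.0]
wrist_force: [-1.5, 0.1, 0.4]
width: 0.71
[0.424 0.172 0.279] [-1.506  0.083  0.423]
to cup above [0.453 0.127 0.059]
```

View pics/c4.png

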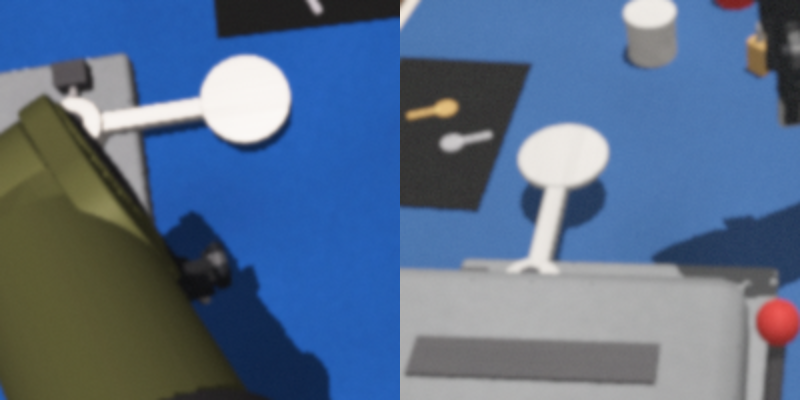

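The arm is out, with the plate at top (243,170) and side (231.5,297).

```bash
python3 - <<'E'
from h import *
P=onz("top",(243,170),.062);print("plate",P,tri((231.5,297.3),(243,170)))
d=P[:2]-H;print(np.hypot(*d),"theta",np.arctan2(d[1],d[0])-MX+np.pi-2*np.pi+0 if 0 else (np.arctan2(d[1],d[0])-MX-np.pi)%(2*np.pi))
E
python3 -m handwheel '[0.453,0.127,0.04,0,0,-0.31,1,0.453,0.127,0.04,0,0,-0.31,1,0.453,0.127,0.04,0,0,-0.31,1,0.453,0.127,0.04,0,0,-0.31,1,0.453,0.127,0.04,0,0,-0.31,1,0.453,0.127,0.04,0,0,-0.31,1,0.453,0.127,0.04,0,0,-0.31,1,0.453,0.127,0.04,0,0,-0.31,1,0.453,0.127,0.04,0,0,-0.31,1,0.453,0.127,0.04,0,0,-0.31,1,0.453,0.127,0.04,0,0,-0.31,1,0.453,0.127,0.06,0,0,-0.31,1]'
python3 -m handwheel '[0,0,0.02,0,0,0,1,0,0,0.02,0,0,0,1,0,0,0.02,0,0,0,1]'
python3 - <<'E'
from h import *
s=sense();p=s["eef_pos"];print(p,s["width"],rot())
f=grab_frame("top");g=grab_frame("side")
o=np.hstack([cv2.resize(f[200:340,390:530],None,fx=2.85,fy=2.85),cv2.resize(g[120:260,290:430],None,fx=2.85,fy=2.85)]);cv2.imwrite("pics/c5.png",o)
print("cup shift",shift(p,[.451,-.298,.094]), "rim px",proj("side",[.451,-.298,.06]),"tip px",proj("side",p-[0,0,.073]))
E
```

```text
plate [0.649 0.123 0.062] (array([0.652, 0.123, 0.057]), np.float64(0.0009831617288023284))
0.16988544091895863 theta 1.544435439596656
clock: 6.82
eef_pos: [0.455, -0.304, 0.2207]
ee_rot: [0.001, 0.892, -0.451, 0.003]
wrist_force: [0.9, -1.1, 1.1]
width: 0.999
clock: 7.07
eef_pos: [0.4539, -0.2971, 0.1979]
ee_rot: [-0.0, 0.893, -0.449, -0.001]
wrist_force: [-0.0, 0.7, 0.2]
width: 1.001
[ 0.454 -0.297  0.198] 1.0008683242974292 [[ 0.596 -0.803 -0.002]
 [-0.803 -0.596  0.002]
 [-0.003  0.    -1.   ]]
cup shift [-0.001  0.003  0.104] rim px [360.306 191.335] tip px [359.742 168.994]
```

View pics/c5.png

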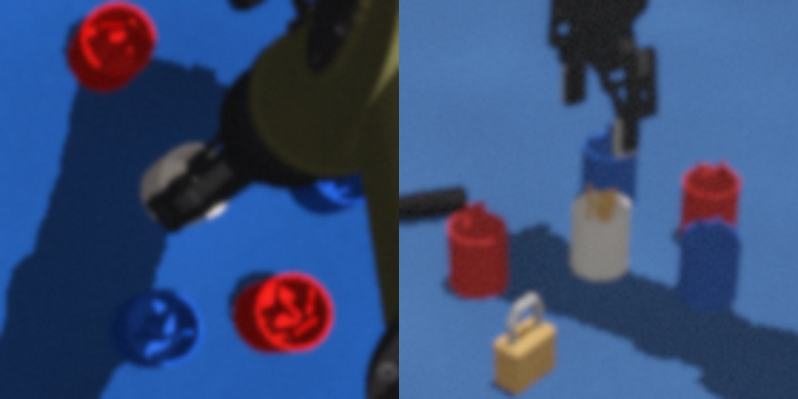

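The open jaws stand above the silver cup (side crop (600,235)), and its neighbours are clear of the finger line. I'll descend and grip.

```bash
python3 -m handwheel '[-0.001,0.003,0.02,0,0,0,1,-0.001,0.003,0.04,0,0,0,1,-0.001,0.003,0.06,0,0,0,1,-0.001,0.003,0.08,0,0,0,1,-0.001,0.003,0.095,0,0,0,1,-0.001,0.003,0.105,0,0,0,1,-0.001,0.003,0.105,0,0,0,1,-0.001,0.003,0.105,0,0,0,1]'
python3 -m handwheel '[0,0,0,0,0,0,0,0,0,0,0,0,0,0,0,0,0,0,0,0,0,0,0,0,0,0,0,0,0,0,0,0,0,0,0,0,0,0,0,0,0,0,0,0,0,0,0,0,0]'
```

```text
clock: 7.83
eef_pos: [0.4517, -0.2981, 0.0944]
ee_rot: [0.0, 0.894, -0.449, 0.0]
wrist_force: [0.5, -0.1, -0.5]
width: 0.997
clock: 8.42
eef_pos: [0.4514, -0.2986, 0.095]
ee_rot: [0.0, 0.893, -0.449, 0.001]
wrist_force: [-1.3, 0.6, 9.1]
width: 0.593
```

```bash
python3 -m handwheel '[0,0,-0.01,0,0,0,0,0,0,-0.03,0,0,0,0,0,0,-0.06,0,0,0,0,0,0,-0.09,0,0,0,0,0,0,-0.12,0,0,0,0,0,0,-0.14,0,0,0,0,0,0,-0.14,0,0,0,0,0,0,-0.14,0,0,0,0]'
python3 - <<'E'
from h import *
s=sense();p=s["eef_pos"];print(p,s["width"],s["wrist_force"])
g=grab_frame("side");x,y=proj("side",p-[0,0,.06]).astype(int);print(x,y)
y0,x0=max(y-50,0),x-50
cv2.imwrite("pics/c6.png",cv2.resize(g[y0:y0+120,x0:x0+100],None,fx=5,fy=5,interpolation=cv2.INTER_CUBIC));print(x0,y0)
show(blobs(g,(0,0,90),(60,90,255),(x-30,y-40,x+30,y+50)))
print("pred bottom if slip none",proj("side",[p[0],p[1],p[2]-.095]))
print("go",shift(p,[.50,.05,.235]),shift(p,[.652,.123,.235]))
E
```

```text
clock: 9.08
eef_pos: [0.4512, -0.2987, 0.2351]
ee_rot: [0.0, 0.893, -0.45, 0.001]
wrist_force: [-0.4, -0.0, -2.1]
width: 0.592
[ 0.451 -0.299  0.235] 0.5922291093786936 [-0.357 -0.018 -2.13 ]
361 150
311 100
330.0 [352 137] [370 168] [359.6 155.3] [15.3 33.4] 168
pred bottom if slip none [361.098 163.295]
go [-0.251 -0.247  0.   ] [-0.219 -0.413 -0.   ]
```

View pics/c6.png

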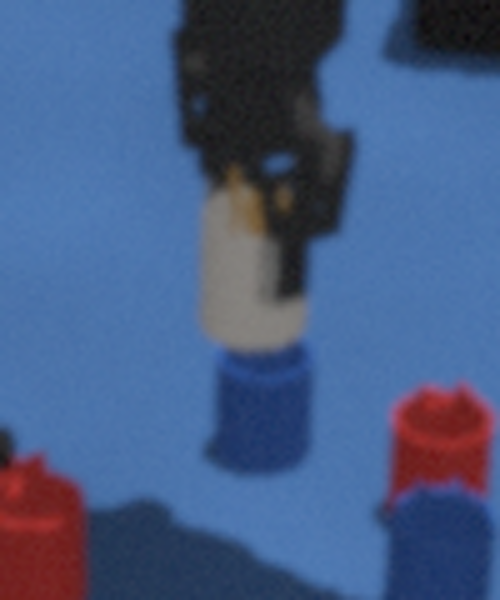

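The cup hangs upright between the pads, its underside at about side px (362,168). There is no slip, and the force of -2.1 N matches 0.22 kg. I'll carry it to above the plate.

```bash
python3 -m handwheel '[-0.011,-0.02,0,0,0,0,0,-0.033,-0.06,0,0,0,0,0,-0.053,-0.1,0,0,0,0,0,-0.072,-0.135,0,0,0,0,0,-0.09,-0.17,0,0,0,0,0,-0.108,-0.205,0,0,0,0,0,-0.127,-0.24,0,0,0,0,0,-0.146,-0.275,0,0,0,0,0,-0.165,-0.31,0,0,0,0,0,-0.183,-0.345,0,0,0,0,0,-0.2,-0.375,0,0,0,0,0,-0.209,-0.393,0,0,0,0,0]'
python3 - <<'E'
from h import *
p=sense()["eef_pos"];print(p,shift(p,[.651,.123,.175]))
E
```

```text
clock: 10.13
eef_pos: [0.6418, 0.109, 0.2315]
ee_rot: [-0.0, 0.894, -0.447, -0.002]
wrist_force: [-0.3, 1.0, -1.5]
width: 0.598
[0.642 0.109 0.232] [-0.005 -0.016  0.057]
```

```bash
python3 -m handwheel '[-0.005,-0.017,0,0,0,0,0,-0.005,-0.017,0.015,0,0,0,0,-0.005,-0.017,0.03,0,0,0,0,-0.005,-0.017,0.045,0,0,0,0,-0.005,-0.017,0.06,0,0,0,0,-0.005,-0.017,0.063,0,0,0,0,-0.005,-0.017,0.063,0,0,0,0,-0.005,-0.017,0.063,0,0,0,0]'
python3 - <<'E'
from h import *
s=sense();p=s["eef_pos"];print(p,s["wrist_force"],s["width"],rot()[:,2])
g=grab_frame("side");f=grab_frame("top")
k=5;a=cv2.resize(g[230:350,180:280],None,fx=k,fy=k,interpolation=cv2.INTER_CUBIC)
b=cv2.resize(f[120:240,190:290],None,fx=3,fy=3)
o=np.zeros((600,800,3),np.uint8);o[:,:500]=a;o[:360,500:]=b;cv2.imwrite("pics/c7.png",o)
print(shift(p,[.651,.123,.157]),"plate centre px",proj("side",[.651,.123,.062]),"cup bottom px",proj("side",p-[0,0,.095]))
E
```

```text
clock: 10.8
eef_pos: [0.6524, 0.1178, 0.1701]
ee_rot: [0.0, 0.893, -0.449, -0.001]
wrist_force: [0.2, -0.1, -1.5]
width: 0.596
[0.652 0.118 0.17 ] [ 0.166 -0.108 -1.478] 0.5959495929354813 [-0.001 -0.    -1.   ]
[-0.005 -0.002  0.013] plate centre px [231.779 295.372] cup bottom px [231.182 288.742]
```

View pics/c7.png

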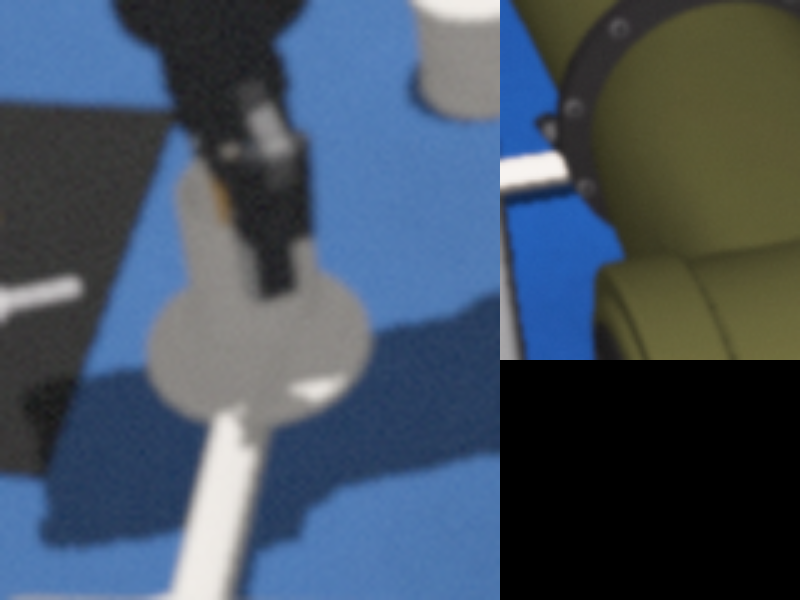

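The cup hangs just over the plate. The plate spans crop x 148–372 and the cup is a little left of its centre, consistent with the numbers. I'll correct by 5 mm and lower slowly.

```bash
python3 -m handwheel '[-0.005,-0.002,0,0,0,0,0,-0.005,-0.002,0.003,0,0,0,0,-0.005,-0.002,0.006,0,0,0,0,-0.005,-0.002,0.008,0,0,0,0,-0.005,-0.002,0.009,0,0,0,0,-0.005,-0.002,0.009,0,0,0,0]'
python3 -m handwheel '[0,0,0.001,0,0,0,0,0,0,0.002,0,0,0,0,0,0,0.002,0,0,0,0,0,0,0.002,0,0,0,0]'
python3 -m handwheel '[0,0,0.001,0,0,0,0,0,0,0.001,0,0,0,0,0,0,0.001,0,0,0,0]'
```

```text
clock: 11.4
eef_pos: [0.6511, 0.1227, 0.1612]
ee_rot: [0.0, 0.893, -0.449, -0.0]
wrist_force: [-0.1, 0.4, -2.7]
width: 0.596
clock: 11.73
eef_pos: [0.6512, 0.123, 0.1596]
ee_rot: [0.0, 0.893, -0.449, -0.0]
wrist_force: [0.3, -0.7, -1.3]
width: 0.593
clock: 11.98
eef_pos: [0.6512, 0.123, 0.1586]
ee_rot: [0.0, 0.893, -0.449, -0.0]
wrist_force: [0.9, -0.7, -1.5]
width: 0.595
```

```bash
for i in 1 2 3 ; do python3 -m handwheel '[0,0,0.001,0,0,0,0,0,0,0.001,0,0,0,0,0,0,0.001,0,0,0,0]' | grep -E 'pos|force'; done
```

```text
eef_pos: [0.6512, 0.123, 0.1576]
wrist_force: [-0.2, 0.2, -2.5]
eef_pos: [0.6516, 0.1231, 0.1571]
wrist_force: [0.8, 0.5, 2.1]
eef_pos: [0.6518, 0.1231, 0.1569]
wrist_force: [-1.8, -1.1, 7.6]
```

Contact came at the predicted height. I'll release and withdraw straight up.

```bash
python3 -m handwheel '[0,0,-0.001,0,0,0,0.7,0,0,-0.001,0,0,0,0.75,0,0,-0.001,0,0,0,0.9,0,0,-0.001,0,0,0,1,0,0,-0.001,0,0,0,1,0,0,-0.001,0,0,0,1]'
python3 -m handwheel '[0,0,-0.01,0,0,0,1,0,0,-0.03,0,0,0,1,0,0,-0.06,0,0,0,1,0,0,-0.09,0,0,0,1,0,0,-0.12,0,0,0,1,0,0,-0.15,0,0,0,1,0.04,0.03,-0.15,0,0,0,1,0.08,0.06,-0.15,0,0,0,1,0.12,0.1,-0.15,0,0,0,1,0.15,0.14,-0.15,0,0,0,1,0.18,0.17,-0.15,0,0,0,1,0.2,0.2,-0.15,0,0,0,1]'
python3 - <<'E'
from h import *
s=sense();print(s["eef_pos"],s["width"])
g=grab_frame("side");f=grab_frame("top");cv2.imwrite("pics/f_t.png",f);cv2.imwrite("pics/f_s.png",g)
a=cv2.resize(g[230:350,180:280],None,fx=4,fy=4,interpolation=cv2.INTER_CUBIC)
b=cv2.resize(f[120:220,190:290],None,fx=4,fy=4,interpolation=cv2.INTER_CUBIC)
o=np.zeros((480,800,3),np.uint8);o[:,:400]=a;o[:400,400:]=b;cv2.imwrite("pics/c8.png",o)
E
```

```text
clock: 13.23
eef_pos: [0.6512, 0.123, 0.1564]
ee_rot: [0.0, 0.893, -0.449, -0.0]
wrist_force: [0.0, 0.6, -0.8]
width: 1.0
clock: 14.23
eef_pos: [0.6183, -0.1255, 0.3075]
ee_rot: [-0.0, 0.893, -0.449, 0.001]
wrist_force: [0.4, -0.7, 0.2]
width: 1.002
[ 0.618 -0.126  0.307] 1.0022195781654262
```

View pics/c8.png

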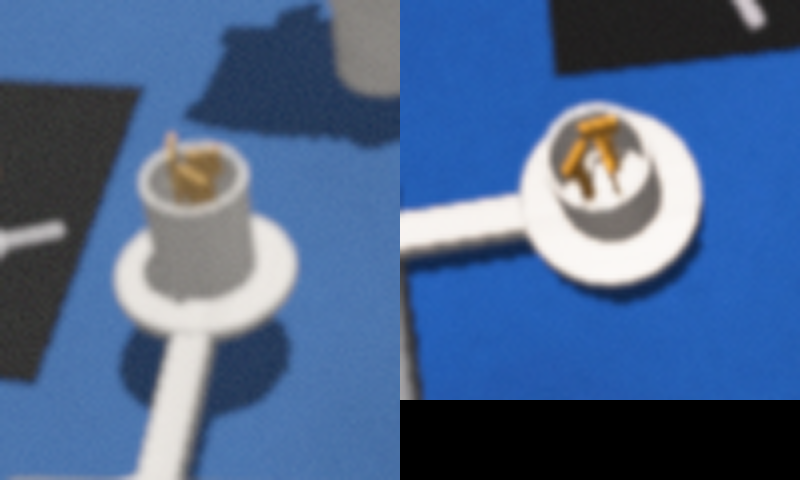

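The cup stands upright on the plate and the arm is still out. A numeric check of centring and bystanders follows.

Run:
```python
from h import *
r=onz("top",(240.25,159.5),.122);p=onz("top",(243,168.5),.062);t,e=tri((228.5,274.5),(240.25,159.5))
print("rim",r,"tri",t,e,"plate",p,"off",r-p, "sideplate", onz("side",(231.5,297),.062),"siderim",onz("side",(228.5,274.5),.122))
d=p[:2]-H;print("theta",(np.arctan2(d[1],d[0])-MX-np.pi)%(2*np.pi))
for a,b,n in (("side0","f_s","side"),("top0","f_t","top")):
    A=cv2.imread(f"pics/{a}.png");B=cv2.imread(f"pics/{b}.png")
    for nm,X in dict(padlock=(.484,-.125,.03),tin=(.628,-.124,.03),red=(.549,-.247,.03),blue=(.456,-.397,.03),b2=(.354,-.264,.03),r2=(.362,-.353,.03)).items():
        x,y=proj(n,X).astype(int);s=np.s_[y-22:y+22,x-20:x+20];print(n,nm,round(float(cv2.absdiff(A[s],B[s]).mean()),1),end="; ")
print()
B=cv2.imread("pics/f_t.png");o=np.hstack([cv2.resize(B[100:360,300:560],(390,390)),cv2.resize(cv2.imread("pics/f_s.png")[140:300,220:420],(400,390))]);cv2.imwrite("pics/c9.png",o)
```

```text
rim [0.651 0.12  0.122] tri [0.653 0.121 0.116] 0.0005177786505901335 plate [0.652 0.123 0.062] off [-0.002 -0.002  0.06 ] sideplate [0.65  0.128 0.062] siderim [0.649 0.127 0.122]
theta 1.5626437314478467
side padlock 22.0; side tin 31.5; side red 4.9; side blue 13.2; side b2 4.1; side r2 4.2; top padlock 51.5; top tin 86.3; top red 57.1; top blue 60.8; top b2 61.6; top r2 59.9;
```

View pics/c9.png

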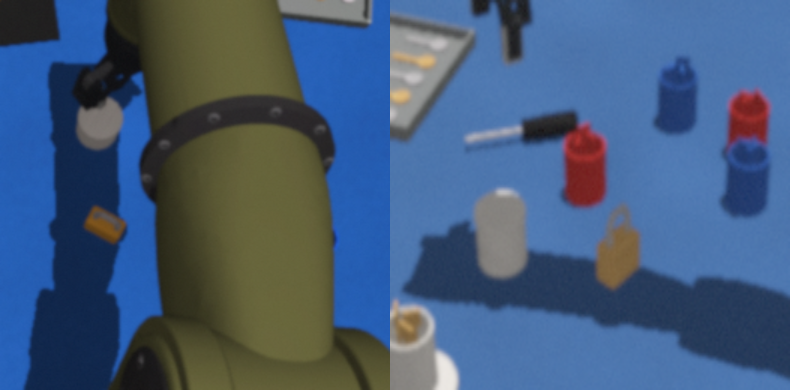

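The tin, padlock, screwdriver and look-alikes all stand where they were, and the image differences come from shadow and the robot blocking the view. The cup is within about 3 mm of the plate centre and the arm measures 1.56 rad.

```bash
python3 -m handwheel '[0,0,0,0,0,0,1,0,0,0,0,0,0,1,0,0,0,0,0,0,1]' && python3 -c "
from bench import *
print(sign_off())"
```

```text
clock: 14.58
eef_pos: [0.6191, -0.1216, 0.3071]
ee_rot: [-0.001, 0.894, -0.448, 0.0]
wrist_force: [-0.3, 1.2, -0.5]
width: 1.003
the job is handed in; nothing more can be done
None
```

The job is done and handed in at about 14.6 s. I pushed the tray arm out with closed fingers until it snapped home. Then I picked up the silver cup of blanks, lowered it onto the plate until it touched, released it and drew clear.

**Last checks**
- **Arm:** it measured 1.56 rad, against 1.57 for the end stop. The reading just after the push was 1.54, which is within the measuring error and well past the 1.41 snap point.
- **Cup:** it stands upright, about 2–3 mm off the plate's centre by the top view. The gripper was clear of everything.
- **Forces:** the highest wrist reading I saw was about 9 N, taken at the ends of moves.
- **Bystanders:** the padlock, tin, screwdriver and look-alikes looked unmoved in the final side view. My image-difference check could not confirm this: the robot blocked most of the top view, and shadows changed parts of the side view.
- **Disagreement:** heights measured from the two cameras came out about 5 mm lower than the stated ones. I used the stated heights, and contact on the plate came where they predicted.

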